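Stand the jars on their own coasters

ROBOT

A 6-joint arm with a two-finger parallel gripper is mounted at the origin on a cart in front of the work surface, level with it; the furniture and walls round the work are solid. World frame = base frame: x ahead of the robot, y to its left, z up, the work surface at z = 0. Lengths are in m, angles in rad, forces in N, time in s.
With the tool pointing down it reaches from about 0.25 to 0.775 m from the base axis. Payload 4 kg.
Tool frame: the origin (TCP) lies midway between the tips of the shut fingers; the grasp point (between the pads) lies 19 mm behind it; z points along the fingers, y is the line along which they close (so a half turn about z gives the same grasp; the last joint's range is limited). The gripper opens to 94 mm and grips with 3 to 60 N. Pads are 16 mm wide; open, the fingers measure 119 mm over their backs; the gripper's body (75 mm by 177 mm) begins 78 mm behind the grasp point.
Start: joints at [1.157, 0.087, 1.371, -0, 1.684, -0.103], TCP at [0.168, 0.524, 0.206] pointing down, gripper open.
Joint ranges: [-3.1, 3.1], [-0.76, 2.03], [0.27, 2.55], [-1.08, 4.22], [0.17, 2.65], [-2.57, 2.57]. Speed limits (rad/s): [2.79, 2.79, 3.14, 3.14, 3.14, 3.14].

INTERFACE

Orientations are given as a 3x3 rotation matrix whose columns are the frame's x, y, z axes.
In Python, from plant import manip gives the robot as it stands. The module is installed in compiled form; this text tells all that it offers.
- The arm moves only by the shell command python3 -m creep 'ROWS'. ROWS is JSON, a list of rows, each a list of 7 numbers: the shift along the tool's x, y, z as a fraction of full scale, then the turn, a rotation vector about the tool's x, y, z as a fraction of full scale, then the finger opening in mm, from 0 to 94. In form: [[dx, dy, dz, ax, ay, az, jaw], ...]. A call has 1 to 10 rows; each row is the pose to reach, as a shift and turn from the pose commanded when the call began, along the tool's axes at that moment, turning the shorter way round; what a row does not reach only later rows make up. Full scale, the value 1, is 0.75 m for a shift and 360 degrees for a turn. A row lasts 1/8 s, in which the tool goes at most 62.5 mm and 10.7 degrees, less where a joint would pass 70% of its speed; a pose out of reach is approached as far as the arm can. A call with a number of a shift or a turn outside -1 to 1 is refused whole. A call with a gripper value outside its range is refused whole. The fingers move at their own pace and stop on an object; the grip force is fixed at half the most. Time passes only in rows, so rows that repeat a pose let the fingers close. It gives the time, the measured TCP pose, the force, the opening and the grip force at its end, in the units of the state.
- manip.get_obs(): the state, without advancing time (a new reading comes with each control period).
- manip.read_camera(name): name is "side" or "top"; returns a dict with "frame" (400x640x3 uint8, blue, green, red), "range_z" (400x640 float32, m along the optical axis (not along the pixel's ray), 0 where there is no reading), "fx", "fy", "cx", "cy" (pixels), "T" (4x4, takes a point from camera to world coordinates). Camera axes: x right, y up, looking along -z (the intrinsics and any distortion apply to the point x, -y, -z); pixel columns grow to the right and rows downward; lengths in m; the calibration is good to about 2 mm. A picture is of the moment at which its call begins.
- manip.hand_in(): hands the job in; it is judged then, once.
The state is a dict: "time_s": time; "qpos": joint angles; "qvel": joint speeds; "tau": joint torques, N m; "ee_pos": TCP position; "ee_rot": TCP orientation; "force": force on the tool from outside, world axes, zero at the start; "torque": the same for the moment, N m; "width": finger opening in m; "grasp_force": force on a finger pad.
Only numpy, scipy, OpenCV 4.12 (cv2) and the standard library are available. Lean on these libraries where they do the work, as an engineer would, in place of code of your own. Each camera call takes 0.05 s, during which the arm holds its last target. There are 200 camera calls.

TASK

Pick the four jars out from among the food on the open front part of the worktop and stand each one upright in the middle of the coaster that matches its body: the wide round jar on the large round coaster, the wide square jar on the large square one, the taller, round spice jar on the small round one and the shorter, square spice jar on the small square one. Do not knock a jar over, and leave the tomato and the garlic where they lie.

Things in the scene. Friction and masses are not known exactly. Their poses are not given: they have to be found in the camera images.
- wide_round_jar: Wide glass jar with a round body and a flat green screw lid; 64 mm in diameter, lid 59 mm in diameter over the top 11 mm, 100 mm tall, about 0.33 kg. Loose, standing upright on the open front part of the worktop; jars at the back wall or in the rack are not meant. Origin: centre of its underside; z up the jar.
- wide_square_jar: Wide white jar with a square body (rounded corners, flats facing its x and y axes) and a round white screw lid; body 66 mm across the flats, lid 61 mm in diameter over the top 11 mm, 120 mm tall, about 0.42 kg. Loose, standing upright on the open front part of the worktop; jars at the back wall or in the rack are not meant. Origin: centre of its underside; z up the jar.
- slim_round_jar: The taller of two slim spice jars, with a round body 38 mm in diameter and a round red cap 41 mm in diameter over the top 20 mm; 109 mm tall, about 0.11 kg. Loose, standing upright on the open front part of the worktop; jars at the back wall or in the rack are not meant. Origin: centre of its underside; z up the jar.
- slim_square_jar: The shorter of two slim spice jars, with a square body (rounded corners, flats facing its x and y axes) 44 mm across the flats and a round yellow-brown cap 43 mm in diameter over the top 20 mm; 96 mm tall, about 0.11 kg. Loose, standing upright on the open front part of the worktop; jars at the back wall or in the rack are not meant. Origin: centre of its underside; z up the jar.
- coaster_round_large: Large round wooden coaster with a cork top, 92 mm in diameter, 10 mm thick, flat. It is fixed to the worktop. Origin: centre of its underside; z up.
- coaster_square_large: Large square wooden coaster with a cork top, 92 x 92 mm, 10 mm thick, flat. It is fixed to the worktop. Origin: centre of its underside; z up.
- coaster_round_small: Small round wooden coaster with a cork top, 62 mm in diameter, 10 mm thick, flat. It is fixed to the worktop. Origin: centre of its underside; z up.
- coaster_square_small: Small square wooden coaster with a cork top, 62 x 62 mm, 10 mm thick, flat. It is fixed to the worktop. Origin: centre of its underside; z up.
- tomato: Red tomato, 58 mm across, 62 mm tall with its stalk, loose on the open front part of the worktop; not part of the job. Origin: centre of its underside.
- garlic: Whole garlic bulb, 56 mm across, 57 mm tall, loose on the open front part of the worktop; not part of the job. Origin: centre of its underside.
There are look-alikes about, which are no part of the job. Leave any green look-alike of the coaster_round_large alone.

How it is judged:
At the end, for the whole second after the job is handed in: Each jar stands released, upright (within 0.1 rad) and at rest on its own coaster, its base on the coaster's top and its axis within 13 mm of the coaster's centre; the tomato and the garlic are within 30 mm of where they started. Which way a jar is turned does not matter (horizontal distance between wide_round_jar and coaster_round_large below 0.013 m and z of wide_round_jar in the frame of coaster_round_large between 0.006 and 0.014 m and angle between each of wide_round_jar, wide_square_jar, slim_round_jar, slim_square_jar's own z axis and vertical below 0.1 rad and linear speed of each of wide_round_jar, wide_square_jar, slim_round_jar, slim_square_jar below 0.02 m/s and horizontal distance between wide_square_jar and coaster_square_large below 0.013 m and z of wide_square_jar in the frame of coaster_square_large between 0.006 and 0.014 m and horizontal distance between slim_round_jar and coaster_round_small below 0.013 m and z of slim_round_jar in the frame of coaster_round_small between 0.006 and 0.014 m and horizontal distance between slim_square_jar and coaster_square_small below 0.013 m and z of slim_square_jar in the frame of coaster_square_small between 0.006 and 0.014 m and distance of each of tomato, garlic from where it was at the start of the episode below 0.03 m); the robot touches nothing.
It fails at once if a glass jar is tipped over (angle between any of wide_round_jar, wide_square_jar, slim_round_jar, slim_square_jar's own z axis and vertical above 0.7 rad).
It fails at once if the tomato or the garlic is pushed away or picked up (distance of any of tomato, garlic from where it was at the start of the episode above 0.03 m).
It also fails if it takes over 109 s, if anything falls off the work surface, if the arm or the gripper's body presses on something with over 40 N, if the wrist force passes 120 N, or if a joint passes its speed limit or range.

## Working session

There is one attempt and no reset: what is moved stays moved. The work goes in short steps, Python scripts to look and compute and a shell command to move; the robot and the scene stay as the last step left them, time stands still between calls to the robot, and variables do not carry over. Pictures are saved under pics/ and viewed, at most 14 in all, crops included, and the job is handed in when it is done.

```bash
mkdir -p pics; cat > h.py <<'E'
import numpy as np,cv2
from plant import manip
def grab(n,tag):
    c=manip.read_camera(n); cv2.imwrite(f'pics/{tag}.png',c['frame']); np.savez(f'{tag}.npz',**c); return c
def load(tag): return dict(np.load(f'{tag}.npz',allow_pickle=True))
def ray(c,u,v):
    d=np.array([(u-c['cx'])/c['fx'],-(v-c['cy'])/c['fy'],-1.]); return c['T'][:3,3],c['T'][:3,:3]@d
def onz(c,u,v,z):
    o,d=ray(c,u,v); return o+d*(z-o[2])/d[2]
def cloud(c):
    v,u=np.mgrid[:400,:640]; Z=c['range_z']
    p=np.stack([(u-c['cx'])/c['fx']*Z,-(v-c['cy'])/c['fy']*Z,-Z],-1)
    return p@c['T'][:3,:3].T+c['T'][:3,3]
E
python3 - <<'E'
from h import *
for n in('side','top'):
    c=grab(n,n+'0'); print({k:v for k,v in c.items() if k not in('frame','range_z')})
print(manip.get_obs())
E
```

```text
{'fx': 367.80359217019634, 'fy': 367.80359217019634, 'cx': 314.05782173696065, 'cy': 194.98686680089963, 'T': array([[ 1.73874266e-01,  8.52413099e-01, -4.93112206e-01,
         3.50451072e-02],
       [-9.84767836e-01,  1.50393593e-01, -8.72586717e-02,
         3.50861166e-02],
       [-2.19518441e-04,  5.00773078e-01,  8.65578579e-01,
         9.97230488e-01],
       [ 0.00000000e+00,  0.00000000e+00,  0.00000000e+00,
         1.00000000e+00]])}
{'fx': 452.70030649292795, 'fy': 452.70030649292795, 'cx': 317.4905359814715, 'cy': 198.45637049999567, 'T': array([[ 0.017281  ,  0.98715407, -0.15883388,  0.32909852],
       [-0.99983502,  0.01617244, -0.00826942,  0.13389535],
       [-0.00559446,  0.15895058,  0.98727069,  1.4680683 ],
       [ 0.        ,  0.        ,  0.        ,  1.        ]])}
{'time_s': 0.1, 'qpos': array([ 1.15689359e+00,  8.79087687e-02,  1.37204923e+00, -3.64131810e-05,
        1.68363861e+00, -1.03105793e-01]), 'qvel': array([ 0.0011351 , -0.00115733, -0.00465265,  0.00076427, -0.00282416,
       -0.00032254]), 'tau': array([ 2.96973340e-03, -3.41251802e+01, -3.03301585e+01,  7.22001493e-02,
        3.04199662e-02, -1.01307837e-04]), 'ee_pos': array([0.16802132, 0.52319284, 0.20443346]), 'ee_rot': array([[-9.52088845e-01,  3.05820590e-01, -7.72833764e-04],
       [ 3.05821519e-01,  9.52087065e-01, -1.84928535e-03],
       [ 1.70255493e-04, -1.99703315e-03, -9.99997991e-01]]), 'force': array([-0.22100131, -0.43119489,  0.32141328]), 'torque': array([ 0.02272954,  0.01316885, -0.03832726]), 'grasp_force': 0.0, 'width': 0.09369998357796179}
```

View pics/side0.png

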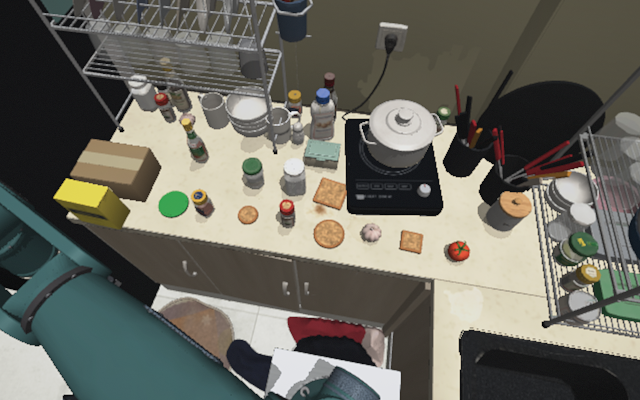

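View pics/top0.png

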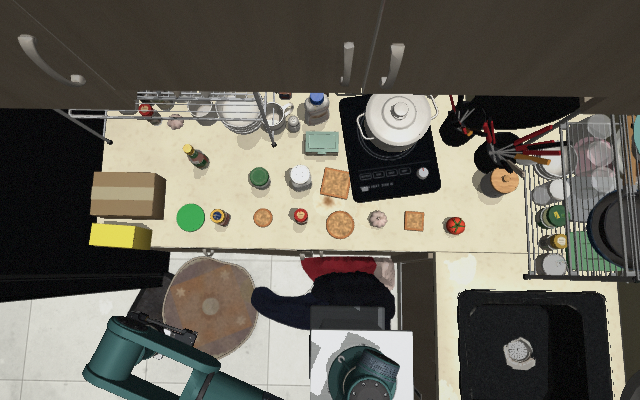

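The top view shows the jars: green lid (260,177), white lid (300,177), red cap (301,216) and yellow-brown cap (219,217). The coasters are large round (340,224), large square (335,183), small round (263,217) and small square (414,221). The garlic is at (377,219), the tomato at (455,226), and the green decoy coaster at (191,217).

```bash
python3 - <<'E'
from h import *
s=load('side0')['frame'][145:265,150:350]; t=load('top0')['frame'][150:250,200:440]
cv2.imwrite('pics/sc.png',cv2.resize(s,None,fx=4,fy=4,interpolation=cv2.INTER_CUBIC))
cv2.imwrite('pics/tc.png',cv2.resize(t,None,fx=3.3,fy=3.3,interpolation=cv2.INTER_CUBIC))
E
```

```text
(no output)
```

View pics/sc.png

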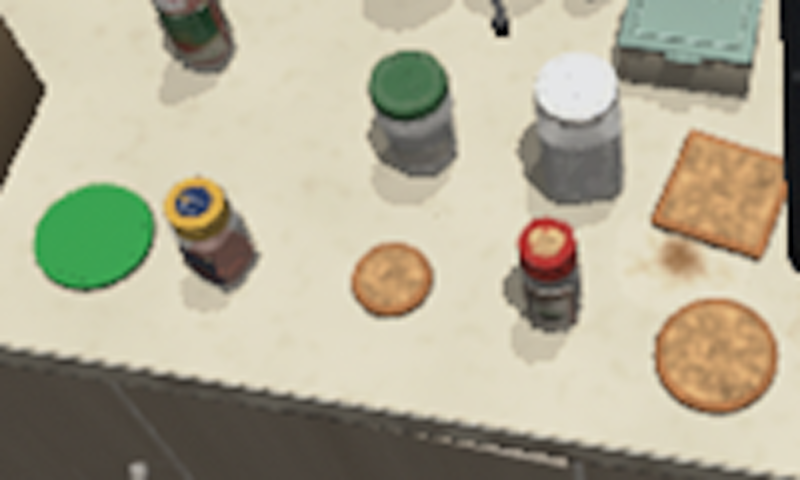

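View pics/tc.png

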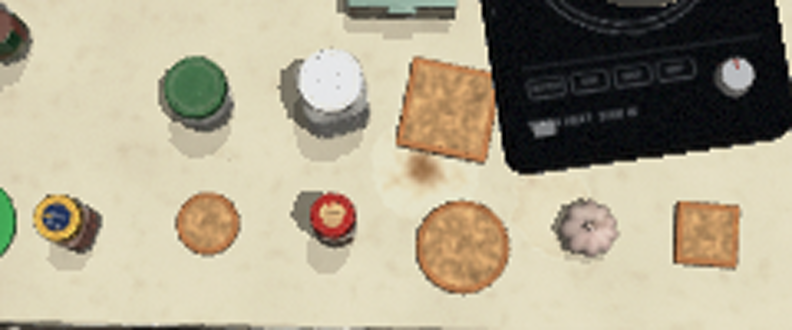

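```bash
cat >> h.py <<'E'
RNG={'green':[((55,60,30),(85,200,140))],'yellow':[((18,120,110),(32,255,255))],'red':[((0,150,90),(6,255,255)),((172,150,90),(180,255,255))],'white':[((0,0,200),(180,22,255))],'cork':[((8,70,110),(18,220,255))],'garlic':[((0,10,60),(180,60,210))]}
def blob(c,col,box):
    u0,v0,u1,v1=box; h=cv2.cvtColor(c['frame'],cv2.COLOR_BGR2HSV)
    m=np.zeros((400,640),np.uint8)
    for a,b in RNG[col]: m|=cv2.inRange(h,a,b)
    k=np.zeros_like(m); k[v0:v1,u0:u1]=m[v0:v1,u0:u1]
    cs,_=cv2.findContours(k,cv2.RETR_EXTERNAL,cv2.CHAIN_APPROX_NONE)
    q=max(cs,key=cv2.contourArea); hull=cv2.convexHull(q); M=cv2.moments(hull)
    return M['m10']/M['m00'],M['m01']/M['m00'],cv2.contourArea(hull),q
def tri(s,a,t,b):
    o1,d1=ray(s,*a);o2,d2=ray(t,*b)
    k=np.linalg.lstsq(np.stack([d1,-d2],1),o2-o1,rcond=None)[0]
    p,q=o1+k[0]*d1,o2+k[1]*d2; return (p+q)/2,np.linalg.norm(p-q)
E
python3 - <<'E'
from h import *
s,t=load('side0'),load('top0'); cs,ct=cloud(s),cloud(t)
B={'wr':('green',(235,150,270,190),(245,160,275,195)),'ws':('white',(280,155,310,180),(286,160,315,192)),
'sr':('red',(275,195,300,220),(290,205,312,228)),'ss':('yellow',(188,185,212,210),(207,205,232,230)),
'cr':('cork',(310,215,350,252),(322,205,358,242)),'cs':('cork',(310,172,350,212),(318,164,353,200)),
'r':('cork',(235,200,262,226),(250,205,275,230)),'q':('cork',(397,228,426,255),(400,208,428,234)),
'tom':('red',(440,235,475,265),(440,212,470,240))}
for k,(col,a,b) in B.items():
    x=blob(s,col,a);y=blob(t,col,b); p,e=tri(s,x[:2],t,y[:2])
    m=np.zeros((400,640),np.uint8);cv2.drawContours(m,[y[3]],-1,255,-1);m=cv2.erode(m,np.ones((3,3)))
    z=np.median(ct[m>0][:,2])
    print(k,np.round(x[:3],1),np.round(y[:3],1),'tri',p.round(4),'gap',round(e,4),'topdepth z',z.round(4),'rect',cv2.minAreaRect(y[3])[1:])
    if k in('ws','ss'):
      for nm,C in(('s',cs),('t',ct)):
        P=C[(abs(C[...,0]-p[0])<.06)&(abs(C[...,1]-p[1])<.06)&(C[...,2]>.015)&(C[...,2]<.07)]
        np.save(f'{k}_{nm}.npy',P); print(len(P),P.min(0).round(3),P.max(0).round(3))
E
```

```text
wr [251.6 166.  237. ] [258.8 176.2 257.5] tri [0.6183 0.3284 0.0891] gap 0.0015 topdepth z 0.0995 rect ((18.0, 18.0), 90.0)
ws [293.5 165.8 254.5] [299.7 173.7 267. ] tri [0.6223 0.2001 0.1168] gap 0.0013 topdepth z 0.1192 rect ((18.0, 18.0), 90.0)
197 [0.585 0.162 0.015] [0.619 0.227 0.07 ]
58 [0.585 0.167 0.015] [0.605 0.225 0.07 ]
sr [286.5 206.7 151. ] [300.2 214.8 119.5] tri [0.499  0.1964 0.0934] gap 0.0024 topdepth z 0.1094 rect ((12.0, 12.0), 90.0)
ss [198.1 196.  140. ] [217.1 215.5 145.5] tri [0.4935 0.4532 0.0853] gap 0.0006 topdepth z 0.0958 rect ((13.0, 14.0), 90.0)
187 [0.468 0.425 0.015] [0.509 0.47  0.07 ]
64 [0.468 0.429 0.016] [0.507 0.466 0.07 ]
cr [328.7 233.4 665.5] [339.8 224.4 607.5] tri [4.813e-01 7.130e-02 2.000e-04] gap 0.0021 topdepth z 0.0098 rect ((27.0, 28.0), 90.0)
cs [329.2 195.3 857.5] [334.8 184.  784. ] tri [ 0.6166  0.0895 -0.011 ] gap 0.0003 topdepth z 0.0099 rect ((27.652374267578125, 32.16304397583008), 11.309932708740234)
r [247.5 214.3 271.5] [262.5 217.2 268. ] tri [ 5.008e-01  3.239e-01 -2.000e-04] gap 0.0019 topdepth z 0.0098 rect ((18.384777069091797, 18.384777069091797), 45.0)
q [411.1 241.2 405. ] [414.  220.5 332.5] tri [ 0.4973 -0.1691  0.0034] gap 0.0012 topdepth z 0.0093 rect ((19.0, 18.0), 90.0)
tom [457.9 251.9 223. ] [455.4 225.5 197. ] tri [ 0.4822 -0.2993  0.0145] gap 0.0006 topdepth z 0.0418 rect ((16.70611572265625, 14.47215747833252), 60.945396423339844)
```

```bash
python3 - <<'E'
from h import *
s,t=load('side0'),load('top0'); cs,ct=cloud(s),cloud(t)
for k,x,y,z in(('wr',.618,.328,.1),('ws',.622,.2,.119),('sr',.499,.196,.109),('ss',.4935,.453,.096)):
    o=[]
    for C in(cs,ct):
        P=C[(abs(C[...,0]-x)<.05)&(abs(C[...,1]-y)<.05)&(C[...,2]>z-.005)]
        (c,r)=cv2.minEnclosingCircle(P[:,:2].astype(np.float32)); o.append(np.r_[c,r,P.mean(0),len(P)].round(4))
    print(k,*o)
for k,a,b in(('cr',(328.7,233.4),(339.8,224.4)),('cs',(329.2,195.3),(334.8,184)),('r',(247.5,214.3),(262.5,217.2)),('q',(411.1,241.2),(414,220.5))):
    print(k,onz(s,*a,.01).round(4),onz(t,*b,.01).round(4))
for n,C in(('s',cs),('t',ct)):
  for nm,x,y in(('garlic',.495,-.05),('tom',.482,-.299),('cs',.617,.0895)):
    P=C[(abs(C[...,0]-x)<.07)&(abs(C[...,1]-y)<.06)&(C[...,2]>(.012 if nm!='cs' else .005))]
    print(nm,P.min(0).round(3),P.max(0).round(3))
im=np.full((600,800,3),255,np.uint8)
for i,(k,x,y) in enumerate((('ws',.621,.198),('ss',.493,.452))):
  for n,col in(('s',(0,0,255)),('t',(0,160,0))):
    for p in np.load(f'{k}_{n}.npy'):
        cv2.circle(im,(int(200+i*400-(p[1]-y)*4500),int(300-(p[0]-x)*4500)),2,col,-1)
cv2.imwrite('pics/faces.png',im)
E
```

```text
wr [6.169e-01 3.275e-01 3.050e-02 6.171e-01 3.249e-01 9.900e-02 2.520e+02] [6.104e-01 3.280e-01 5.010e-02 6.102e-01 3.279e-01 9.016e-01 7.333e+03]
ws [6.217e-01 1.982e-01 3.140e-02 6.200e-01 1.975e-01 1.191e-01 2.970e+02] [6.096e-01 2.000e-01 5.010e-02 6.103e-01 1.998e-01 9.015e-01 7.556e+03]
sr [4.973e-01 1.937e-01 2.040e-02 4.966e-01 1.934e-01 1.088e-01 1.530e+02] [4.975e-01 1.970e-01 2.040e-02 4.966e-01 1.969e-01 1.094e-01 1.390e+02]
ss [4.921e-01 4.494e-01 2.170e-02 4.922e-01 4.491e-01 9.450e-02 1.580e+02] [4.921e-01 4.522e-01 2.170e-02 4.919e-01 4.521e-01 9.630e-02 1.400e+02]
cr [0.4771 0.0699 0.01  ] [0.4799 0.0726 0.01  ]
cs [0.6045 0.0882 0.01  ] [0.6126 0.0902 0.01  ]
r [0.4965 0.3202 0.01  ] [0.4992 0.3234 0.01  ]
q [ 0.4942 -0.1685  0.01  ] [ 0.4966 -0.1671  0.01  ]
garlic [ 0.471 -0.08   0.012] [0.565 0.01  0.056]
tom [ 0.453 -0.322  0.013] [ 0.505 -0.268  0.062]
cs [0.56  0.03  0.005] [0.686 0.148 0.055]
garlic [ 0.472 -0.075  0.015] [0.565 0.009 0.058]
tom [ 0.453 -0.318  0.014] [ 0.507 -0.266  0.065]
cs [0.548 0.03  0.005] [0.687 0.149 1.035]
```

View pics/faces.png

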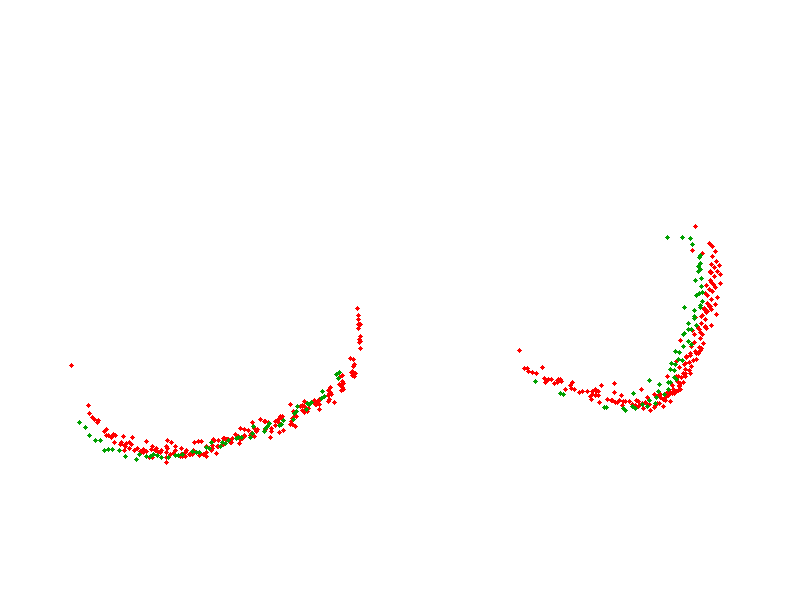

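The plot shows the wide square jar's front face rising about 20° to the right, so its yaw is about +20°. The slim square jar's two faces give a yaw of about -19°. The large square coaster's mask took in the stain beside it, so I'll redo the coasters with a height filter.

```bash
python3 - <<'E'
from h import *
s,t=load('side0'),load('top0')
for k,x,y in(('cr',.479,.071),('cs',.614,.089),('r',.498,.322),('q',.4955,-.168)):
  for c in(s,t):
    C=cloud(c); h=cv2.cvtColor(c['frame'],cv2.COLOR_BGR2HSV); m=cv2.inRange(h,(5,60,60),(20,255,255))>0
    P=C[m&(abs(C[...,0]-x)<.075)&(abs(C[...,1]-y)<.075)&(C[...,2]>.006)&(C[...,2]<.014)][:,:2].astype(np.float32)
    r=cv2.minAreaRect(P); print(k,np.round(r[0],4),np.round(r[1],4),round(r[2],1),P.mean(0).round(4))
for k,x,y,z in(('wr',.617,.3275,.1),('ws',.622,.2,.119)):
    C=cloud(t);P=C[(abs(C[...,0]-x)<.05)&(abs(C[...,1]-y)<.05)&(C[...,2]>z-.005)&(C[...,2]<z+.01)]
    print(k,cv2.minEnclosingCircle(P[:,:2].astype(np.float32)),P.mean(0).round(4))
for k in('ws','ss'):
    P=np.load(k+'_s.npy')
    for f in(((P[:,1]<.19)&(P[:,1]>.172),) if k=='ws' else (P[:,0]>.482,P[:,1]>.45)):
        vx,vy,_,_=cv2.fitLine(P[f[0] if isinstance(f,tuple) else f][:,:2].astype(np.float32),cv2.DIST_HUBER,0,.01,.01).ravel(); print(k,np.degrees(np.arctan2(vy,vx))%90)
E
```

```text
cr [0.4799 0.0693] [0.09   0.0881] 10.0 [0.4788 0.0696]
cr [0.4963 0.0752] [0.1218 0.0877] 5.5 [0.4806 0.0723]
cs [0.6165 0.0845] [0.0916 0.0922] 79.0 [0.6143 0.0849]
cs [0.6028 0.0903] [0.0915 0.1195] 78.4 [0.6159 0.0889]
r [0.4987 0.3207] [0.0592 0.0568] 64.5 [0.4986 0.3205]
r [0.4992 0.3242] [0.0579 0.0593] 46.1 [0.4999 0.3229]
q [ 0.4959 -0.1696] [0.0613 0.0617] 85.7 [ 0.4955 -0.1693]
q [ 0.4965 -0.1661] [0.0615 0.0605] 85.8 [ 0.4964 -0.1668]
wr ((0.6168277263641357, 0.32816657423973083), 0.029601821675896645) [0.6165 0.3285 0.0999]
ws ((0.6203062534332275, 0.2012067288160324), 0.03064263053238392) [0.6206 0.2007 0.1195]
ws 23.847649
ss 81.56465
ss 69.86584
```

```bash
cat > go.py <<'E'
import sys,numpy as np
from plant import manip
o=manip.get_obs(); R,p=o['ee_rot'],o['ee_pos']
print('ee',p.round(4),'th',np.degrees(np.arctan2(R[1,1],R[0,1])).round(1),'t',round(o['time_s'],2),'w',round(o['width'],4),'g',round(o['grasp_force'],1),'F',o['force'].round(1))
for a in sys.argv[1:]:
    print(a,(R.T@(np.array([float(x) for x in a.split(',')])-p)/.75).round(4))
E
python3 go.py .492,.451,.19 .492,.451,.025
```

```text
ee [0.168  0.5232 0.2044] th 72.2 t 0.1 w 0.0937 g 0.0 F [-0.2 -0.4  0.3]
.492,.451,.19 [-0.4407  0.0405  0.0191]
.492,.451,.025 [-0.4408  0.0409  0.2391]
```

```bash
python3 -m creep '[[-0.4407,0.0405,0.0191,0,0,0,75],[-0.4407,0.0405,0.0191,0,0,0,75],[-0.4407,0.0405,0.0191,0,0,0,75],[-0.4407,0.0405,0.0191,0,0,0,75],[-0.4407,0.0405,0.0191,0,0,0,75],[-0.4407,0.0405,0.0191,0,0,0,75],[-0.4407,0.0405,0.0191,0,0,0,75],[-0.4407,0.0405,0.0191,0,0,0,75]]'; python3 go.py .492,.451,.025
```

```text
time_s: 1.1
ee_pos: [0.4905, 0.4524, 0.1914]
ee_rot: [[-0.953, 0.304, -0.001], [0.304, 0.953, 0.0], [0.001, 0.0, -1.0]]
force: [0.1, 0.4, 0.4]
width: 0.0749
grasp_force: 0.0
ee [0.4905 0.4524 0.1914] th 72.3 t 1.1 w 0.0749 g 0.0 F [0.1 0.4 0.4]
.492,.451,.025 [-0.0027 -0.0012  0.2219]
```

```bash
python3 -m creep '[[-0.003,-0.001,0.08,0,0,0,75],[-0.003,-0.001,0.13,0,0,0,75],[-0.003,-0.001,0.18,0,0,0,75],[-0.003,-0.001,0.222,0,0,0,75],[-0.003,-0.001,0.222,0,0,0,75],[-0.003,-0.001,0.222,0,0,0,30],[-0.003,-0.001,0.222,0,0,0,30],[-0.003,-0.001,0.222,0,0,0,30],[-0.003,-0.001,0.222,0,0,0,30],[-0.003,-0.001,0.222,0,0,0,30]]'; python3 go.py .492,.451,.18 .496,-.168,.18
```

```text
time_s: 2.35
ee_pos: [0.4947, 0.4506, 0.026]
ee_rot: [[-0.952, 0.306, 0.002], [0.306, 0.952, 0.001], [-0.001, 0.002, -1.0]]
force: [-0.3, -0.1, 4.0]
width: 0.0433
grasp_force: 30.0
ee [0.4947 0.4506 0.026 ] th 72.2 t 2.35 w 0.0433 g 30.0 F [-0.3 -0.1  4. ]
.492,.451,.18 [ 3.400e-03 -2.000e-04 -2.053e-01]
.496,-.168,.18 [-0.2542 -0.7843 -0.2065]
```

```bash
python3 -m creep '[[0,0,-0.05,0,0,0,30],[0,0,-0.1,0,0,0,30],[0,0,-0.15,0,0,0,30],[0,0,-0.205,0,0,0,30],[0,0,-0.205,0,0,0,30]]'; python3 go.py .497,-.168,.18; python3 - <<'E'
from h import *
t=grab('top','t1')
s=grab('side','s1')
cv2.imwrite('pics/l1.png',np.hstack([cv2.resize(t['frame'][140:270,150:350],(400,260)),cv2.resize(s['frame'][120:250,150:350],(400,260))]))
E
```

```text
time_s: 2.98
ee_pos: [0.4958, 0.4513, 0.183]
ee_rot: [[-0.952, 0.306, 0.007], [0.306, 0.952, 0.005], [-0.005, 0.007, -1.0]]
force: [0.3, 0.6, -0.2]
width: 0.0433
grasp_force: 30.0
ee [0.4958 0.4513 0.183 ] th 72.2 t 2.98 w 0.0433 g 30.0 F [ 0.3  0.6 -0.2]
.497,-.168,.18 [-2.542e-01 -7.856e-01 -2.000e-04]
```

View pics/l1.png

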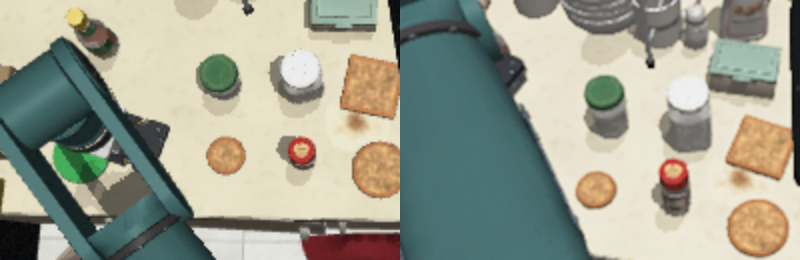

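The jar has left its place and is held, though the arm hides it in both views. The other items haven't moved.

```bash
python3 -m creep '[[-0.0252,-0.078,0,0,0,0,30],[-0.0505,-0.156,0,0,0,0,30],[-0.0757,-0.234,0,0,0,0,30],[-0.101,-0.312,0,0,0,0,30],[-0.126,-0.39,0,0,0,0,30],[-0.151,-0.468,0,0,0,0,30],[-0.177,-0.546,0,0,0,0,30],[-0.202,-0.624,0,0,0,0,30],[-0.227,-0.702,0,0,0,0,30],[-0.2545,-0.7856,0,0,0,0,30]]'; python3 -m creep '[[0,0,0,0,0,0,30],[0,0,0,0,0,0,30]]'; python3 go.py .498,-.168,.038 
```

```text
time_s: 4.32
ee_pos: [0.4939, -0.1671, 0.1752]
ee_rot: [[-0.952, 0.306, -0.004], [0.306, 0.952, 0.002], [0.005, 0.001, -1.0]]
force: [0.6, -0.2, -0.3]
width: 0.0432
grasp_force: 30.0
time_s: 4.58
ee_pos: [0.4946, -0.165, 0.176]
ee_rot: [[-0.952, 0.306, -0.004], [0.306, 0.952, 0.003], [0.004, 0.001, -1.0]]
force: [0.4, 0.1, -1.1]
width: 0.043
grasp_force: 30.0
ee [ 0.4946 -0.165   0.176 ] th 72.2 t 4.58 w 0.043 g 30.0 F [ 0.4  0.1 -1.1]
.498,-.168,.038 [-0.0064 -0.0026  0.184 ]
```

```bash
python3 -m creep '[[-0.005,-0.0026,0.05,0,0,0,30],[-0.005,-0.0026,0.1,0,0,0,30],[-0.005,-0.0026,0.14,0,0,0,30],[-0.005,-0.0026,0.165,0,0,0,30],[-0.005,-0.0026,0.18,0,0,0,30],[-0.005,-0.0026,0.183,0,0,0,30],[-0.005,-0.0026,0.183,0,0,0,30],[-0.005,-0.0026,0.183,0,0,0,30]]'; python3 go.py .497,-.168,.036
```

```text
time_s: 5.58
ee_pos: [0.4993, -0.1689, 0.0422]
ee_rot: [[-0.952, 0.306, 0.002], [0.306, 0.952, -0.001], [-0.002, -0.0, -1.0]]
force: [-0.5, 0.1, -0.6]
width: 0.043
grasp_force: 30.0
ee [ 0.4993 -0.1689  0.0422] th 72.2 t 5.58 w 0.043 g 30.0 F [-0.5  0.1 -0.6]
.497,-.168,.036 [0.0034 0.0002 0.0083]
```

```bash
python3 -m creep '[[0.001,0,0.004,0,0,0,30],[0.001,0,0.006,0,0,0,30],[0.001,0,0.007,0,0,0,30],[0.001,0,0.007,0,0,0,30]]'; python3 go.py .497,-.168,.036
```

```text
time_s: 6.08
ee_pos: [0.4979, -0.1686, 0.036]
ee_rot: [[-0.952, 0.306, 0.0], [0.306, 0.952, 0.0], [0.0, 0.0, -1.0]]
force: [-0.7, -0.4, 0.0]
width: 0.043
grasp_force: 30.0
ee [ 0.4979 -0.1686  0.036 ] th 72.2 t 6.08 w 0.043 g 30.0 F [-0.7 -0.4  0. ]
.497,-.168,.036 [ 0.0013  0.0004 -0.0001]
```

```bash
python3 -m creep '[[0,0,0.002,0,0,0,30],[0,0,0.002,0,0,0,30],[0,0,0.002,0,0,0,30]]'; python3 go.py 
```

```text
time_s: 6.45
ee_pos: [0.4979, -0.1686, 0.0359]
ee_rot: [[-0.952, 0.306, 0.0], [0.306, 0.952, -0.0], [-0.0, -0.0, -1.0]]
force: [-3.4, 0.4, 6.9]
width: 0.0433
grasp_force: 30.0
ee [ 0.4979 -0.1686  0.0359] th 72.2 t 6.45 w 0.0433 g 30.0 F [-3.4  0.4  6.9]
```

Contact. Release, rise, then move toward the slim round jar.

```bash
python3 -m creep '[[0,0,0,0,0,0,65],[0,0,0,0,0,0,65],[0,0,0,0,0,0,65],[0,0,-0.05,0,0,0,65],[0,0,-0.12,0,0,0,65],[0,0,-0.2,0,0,0,65],[0,0,-0.2,0,0,0,65]]'; python3 go.py .4974,.1953,.185  .4974,.1953,.03
```

```text
time_s: 7.32
ee_pos: [0.501, -0.1699, 0.1909]
ee_rot: [[-0.952, 0.306, 0.011], [0.306, 0.952, -0.005], [-0.013, -0.001, -1.0]]
force: [1.4, 0.2, -0.5]
width: 0.0649
grasp_force: 0.0
ee [ 0.501  -0.1699  0.1909] th 72.2 t 7.33 w 0.0649 g 0.0 F [ 1.4  0.2 -0.5]
.4974,.1953,.185 [0.1535 0.4622 0.0053]
.4974,.1953,.03 [0.1561 0.4625 0.212 ]
```

```bash
python3 -m creep '[[0.153,0.462,0.002,0,0,0,65],[0.153,0.462,0.002,0,0,0,65],[0.153,0.462,0.002,0,0,0,65],[0.153,0.462,0.002,0,0,0,65],[0.153,0.462,0.002,0,0,0,65],[0.153,0.462,0.002,0,0,0,65],[0.153,0.462,0.002,0,0,0,65],[0.153,0.462,0.002,0,0,0,65],[0.153,0.462,0.002,0,0,0,65]]'; python3 go.py .4974,.1953,.03;  python3 - <<'E'
from h import *
t=grab('top','t2')
s=grab('side','s2')
cv2.imwrite('pics/l2.png',np.hstack([cv2.resize(t['frame'][150:250,350:480],(400,308)),cv2.resize(s['frame'][180:280,350:480],(400,308))]))
E
```

```text
time_s: 8.45
ee_pos: [0.4946, 0.1951, 0.1824]
ee_rot: [[-0.951, 0.308, -0.001], [0.308, 0.951, -0.001], [0.001, -0.001, -1.0]]
force: [0.8, -0.1, -0.3]
width: 0.065
grasp_force: 0.0
ee [0.4946 0.1951 0.1824] th 72.1 t 8.45 w 0.065 g 0.0 F [ 0.8 -0.1 -0.3]
.4974,.1953,.03 [-0.0035  0.0015  0.2032]
```

View pics/l2.png

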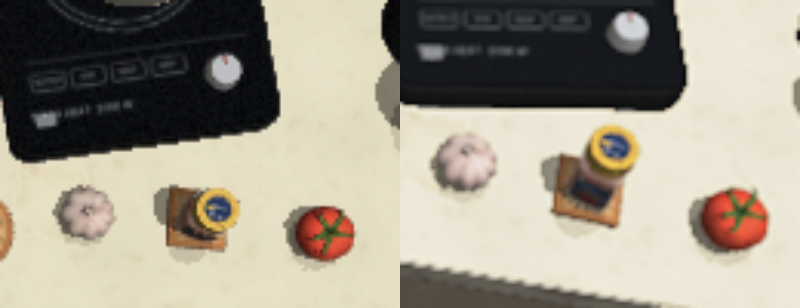

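The slim square jar stands on its coaster, at about (413,216) in the top view. The garlic and tomato haven't moved. Next is the slim round jar.

```bash
python3 -m creep '[[-0.002,0.001,0.07,0,0,0,65],[-0.002,0.001,0.12,0,0,0,65],[-0.002,0.001,0.17,0,0,0,65],[-0.002,0.001,0.203,0,0,0,65],[-0.002,0.001,0.203,0,0,0,65],[-0.002,0.001,0.203,0,0,0,25],[-0.002,0.001,0.203,0,0,0,25],[-0.002,0.001,0.203,0,0,0,25],[-0.002,0.001,0.203,0,0,0,25],[-0.002,0.001,0.203,0,0,0,25]]'; python3 -m creep '[[0,0,-0.05,0,0,0,25],[0,0,-0.1,0,0,0,25],[0,0,-0.15,0,0,0,25],[0,0,-0.2,0,0,0,25],[0,0,-0.2,0,0,0,25]]'; python3 go.py .499,.322,.18
```

```text
time_s: 9.8
ee_pos: [0.4973, 0.1968, 0.0322]
ee_rot: [[-0.952, 0.306, 0.003], [0.306, 0.952, 0.0], [-0.002, 0.001, -1.0]]
force: [-0.6, -0.5, 5.7]
width: 0.0403
grasp_force: 30.0
time_s: 10.42
ee_pos: [0.498, 0.1975, 0.1839]
ee_rot: [[-0.952, 0.306, 0.007], [0.306, 0.952, 0.002], [-0.006, 0.004, -1.0]]
force: [-1.6, -0.2, -1.1]
width: 0.0403
grasp_force: 30.0
ee [0.498  0.1975 0.1839] th 72.2 t 10.43 w 0.0403 g 30.0 F [-1.6 -0.2 -1.1]
.499,.322,.18 [0.0494 0.1585 0.0056]
```

```bash
python3 -m creep '[[0.025,0.079,0.003,0,0,0,25],[0.05,0.158,0.003,0,0,0,25],[0.05,0.158,0.003,0,0,0,25],[0.05,0.158,0.003,0,0,0,25],[0.05,0.158,0.003,0,0,0,25],[0.05,0.158,0.003,0,0,0,25]]'; python3 go.py .499,.322,.042;  python3 - <<'E'
from h import *
t=grab('top','t3')
s=grab('side','s3')
cv2.imwrite('pics/l3.png',np.hstack([cv2.resize(t['frame'][150:250,200:350],(400,267)),cv2.resize(s['frame'][130:230,200:350],(400,267))]))
E
```

```text
time_s: 11.18
ee_pos: [0.497, 0.3198, 0.1785]
ee_rot: [[-0.952, 0.308, 0.0], [0.308, 0.952, -0.0], [-0.0, 0.0, -1.0]]
force: [0.2, 0.1, -1.2]
width: 0.0401
grasp_force: 30.0
ee [0.497  0.3198 0.1785] th 72.1 t 11.18 w 0.0401 g 30.0 F [ 0.2  0.1 -1.2]
.499,.322,.042 [-0.0016  0.0036  0.182 ]
```

View pics/l3.png

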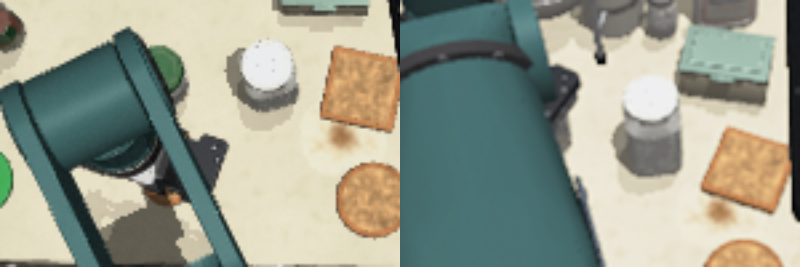

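The jar has been lifted, though the arm mostly hides it, and its old place is empty. Next I lower it.

```bash
python3 -m creep '[[-0.001,0.002,0.05,0,0,0,25],[-0.001,0.002,0.1,0,0,0,25],[-0.001,0.002,0.14,0,0,0,25],[-0.001,0.002,0.165,0,0,0,25],[-0.001,0.002,0.178,0,0,0,25],[-0.001,0.002,0.178,0,0,0,25],[-0.001,0.002,0.178,0,0,0,25],[-0.001,0.002,0.178,0,0,0,25]]'; python3 go.py .499,.322,.042
```

```text
time_s: 12.28
ee_pos: [0.4988, 0.3227, 0.0463]
ee_rot: [[-0.952, 0.306, 0.002], [0.306, 0.952, 0.001], [-0.002, 0.002, -1.0]]
force: [0.8, 0.5, -0.6]
width: 0.0405
grasp_force: 30.0
ee [0.4988 0.3227 0.0463] th 72.2 t 12.28 w 0.0405 g 30.0 F [ 0.8  0.5 -0.6]
.499,.322,.042 [-0.0006 -0.0008  0.0057]
```

```bash
python3 -m creep '[[0,0,0.003,0,0,0,25],[0,0,0.0055,0,0,0,25],[0,0,0.0055,0,0,0,25],[0,0,0.0055,0,0,0,25]]'; python3 -m creep '[[0,0,0.0015,0,0,0,25],[0,0,0.0015,0,0,0,25],[0,0,0.0015,0,0,0,25]]'
```

```text
time_s: 12.78
ee_pos: [0.4983, 0.3224, 0.0422]
ee_rot: [[-0.952, 0.306, 0.001], [0.306, 0.952, 0.001], [-0.001, 0.001, -1.0]]
force: [-2.8, -0.7, 4.7]
width: 0.0402
grasp_force: 30.0
time_s: 13.15
ee_pos: [0.4984, 0.3224, 0.0422]
ee_rot: [[-0.952, 0.306, 0.002], [0.306, 0.952, 0.001], [-0.001, 0.001, -1.0]]
force: [-3.2, -1.9, 9.4]
width: 0.0403
grasp_force: 30.0
```

```bash
python3 -m creep '[[0,0,0,0,0,0,62],[0,0,0,0,0,0,62],[0,0,0,0,0,0,62],[0,0,-0.05,0,0,0,62],[0,0,-0.12,0,0,0,62],[0,0,-0.19,0,0,0,62],[0,0,-0.19,0,0,0,90],[0,0,-0.19,0,0,0,90]]'; python3 go.py .617,.328,.185
```

```text
time_s: 14.15
ee_pos: [0.4976, 0.322, 0.1811]
ee_rot: [[-0.952, 0.306, -0.001], [0.306, 0.952, -0.001], [0.001, -0.001, -1.0]]
force: [-0.7, 0.3, 0.1]
width: 0.0786
grasp_force: 0.0
ee [0.4976 0.322  0.1811] th 72.2 t 14.15 w 0.0786 g 0.0 F [-0.7  0.3  0.1]
.617,.328,.185 [-0.1491  0.0562 -0.0054]
```

```bash
python3 -m creep '[[-0.149,0.056,-0.005,0,0,0,90],[-0.149,0.056,-0.005,0,0,0,90],[-0.149,0.056,-0.005,0,0,0,90],[-0.149,0.056,-0.005,0,0,0,90],[-0.149,0.056,-0.005,0,0,0,90]]'; python3 go.py .617,.328,.03; python3 - <<'E'
from h import *
t=grab('top','t4')
s=grab('side','s4')
cv2.imwrite('pics/l4.png',np.hstack([cv2.resize(t['frame'][150:250,200:350],(400,267)),cv2.resize(s['frame'][130:230,200:350],(400,267))]))
E
```

```text
time_s: 14.78
ee_pos: [0.6159, 0.3283, 0.1862]
ee_rot: [[-0.952, 0.305, -0.0], [0.305, 0.952, 0.0], [0.0, 0.0, -1.0]]
force: [-0.8, 0.7, 0.2]
width: 0.0898
grasp_force: 0.0
ee [0.6159 0.3283 0.1862] th 72.2 t 14.78 w 0.0898 g 0.0 F [-0.8  0.7  0.2]
.617,.328,.03 [-1.600e-03  1.000e-04  2.082e-01]
```

View pics/l4.png

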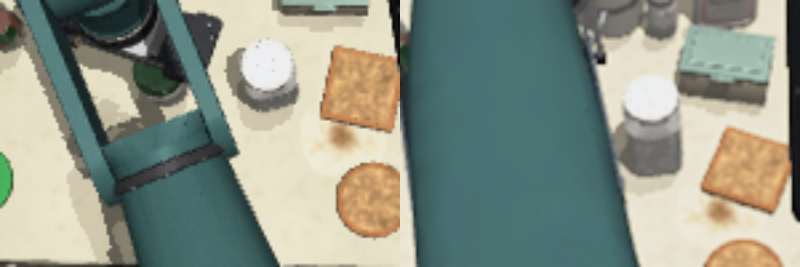

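The view shows the gripper above the green lid. The white jar is clear of it.

```bash
python3 -m creep '[[-0.001,0,0.07,0,0,0,90],[-0.001,0,0.12,0,0,0,90],[-0.001,0,0.17,0,0,0,90],[-0.001,0,0.203,0,0,0,90],[-0.001,0,0.203,0,0,0,90],[-0.001,0,0.203,0,0,0,50],[-0.001,0,0.203,0,0,0,50],[-0.001,0,0.203,0,0,0,50],[-0.001,0,0.203,0,0,0,50],[-0.001,0,0.203,0,0,0,50]]'; python3 -m creep '[[0,0,-0.04,0,0,0,50],[0,0,-0.08,0,0,0,50],[0,0,-0.14,0,0,0,50],[0,0,-0.21,0,0,0,50],[0,0,-0.21,0,0,0,50],[0,0,-0.21,0,0,0,50]]'; python3 go.py .481,.071,.185
```

```text
time_s: 16.12
ee_pos: [0.6185, 0.328, 0.0349]
ee_rot: [[-0.952, 0.306, 0.002], [0.306, 0.952, 0.001], [-0.001, 0.001, -1.0]]
force: [-0.7, 0.4, 4.2]
width: 0.0581
grasp_force: 30.0
time_s: 16.88
ee_pos: [0.6171, 0.3274, 0.1884]
ee_rot: [[-0.952, 0.306, -0.004], [0.306, 0.952, -0.002], [0.003, -0.003, -1.0]]
force: [-0.2, -0.1, -2.8]
width: 0.0588
grasp_force: 30.0
ee [0.6171 0.3274 0.1884] th 72.2 t 16.88 w 0.0588 g 30.0 F [-0.2 -0.1 -2.8]
.481,.071,.185 [ 0.0682 -0.381   0.0058]
```

```bash
python3 -m creep '[[0.014,-0.076,0.003,0,0,0,50],[0.027,-0.152,0.003,0,0,0,50],[0.041,-0.228,0.003,0,0,0,50],[0.055,-0.304,0.003,0,0,0,50],[0.068,-0.381,0.003,0,0,0,50],[0.068,-0.381,0.003,0,0,0,50],[0.068,-0.381,0.003,0,0,0,50],[0.068,-0.381,0.003,0,0,0,50]]'; python3 go.py .481,.071,.045;  python3 - <<'E'
from h import *
t=grab('top','t5')
s=grab('side','s5')
cv2.imwrite('pics/l5.png',np.hstack([cv2.resize(t['frame'][140:260,200:400],(400,240)),cv2.resize(s['frame'][100:280,170:370],(400,360))[:240]]) if 0 else np.hstack([cv2.resize(t['frame'][130:280,190:390],(400,300)),cv2.resize(s['frame'][120:270,190:390],(400,300))]))
E
```

```text
time_s: 17.88
ee_pos: [0.482, 0.0723, 0.1876]
ee_rot: [[-0.953, 0.304, -0.002], [0.304, 0.953, 0.0], [0.002, -0.0, -1.0]]
force: [0.0, -0.0, -4.1]
width: 0.0583
grasp_force: 30.0
ee [0.482  0.0723 0.1876] th 72.3 t 17.88 w 0.0583 g 30.0 F [ 0.  -0.  -4.1]
.481,.071,.045 [ 0.0003 -0.002   0.1902]
```

View pics/l5.png

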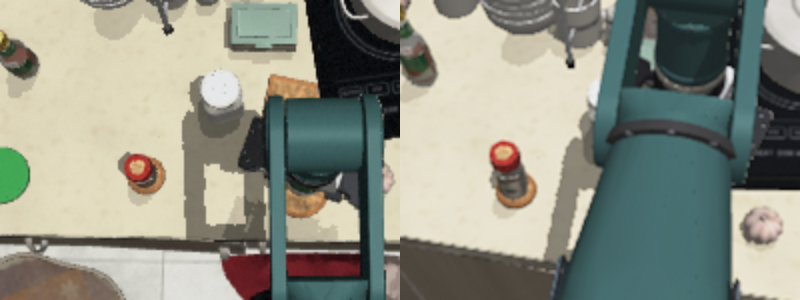

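The red-capped jar stands on the small round coaster. The wide round jar has left its place and is held. I'll lower it by force.

```bash
python3 -m creep '[[0,-0.002,0.05,0,0,0,50],[0,-0.002,0.1,0,0,0,50],[0,-0.002,0.14,0,0,0,50],[0,-0.002,0.17,0,0,0,50],[0,-0.002,0.183,0,0,0,50],[0,-0.002,0.183,0,0,0,50],[0,-0.002,0.183,0,0,0,50],[0,-0.002,0.183,0,0,0,50]]'; python3 go.py .481,.071,.045
```

```text
time_s: 18.98
ee_pos: [0.4825, 0.07, 0.0529]
ee_rot: [[-0.952, 0.306, 0.002], [0.306, 0.952, 0.0], [-0.002, 0.001, -1.0]]
force: [-0.1, 0.3, -3.8]
width: 0.0587
grasp_force: 30.0
ee [0.4825 0.07   0.0529] th 72.2 t 18.98 w 0.0587 g 30.0 F [-0.1  0.3 -3.8]
.481,.071,.045 [0.0023 0.0007 0.0105]
```

```bash
python3 - <<'E'
from h import *
s,t=manip.read_camera('side'),load('t5')
C=cloud(t)
P=C[(abs(C[...,0]-.499)<.04)&(abs(C[...,1]-.322)<.04)&(C[...,2]>.112)&(C[...,2]<.13)]
print('sr',cv2.minEnclosingCircle(P[:,:2].astype(np.float32)),P[:,2].mean())
C=cloud(load('s5'));P=C[(abs(C[...,0]-.499)<.04)&(abs(C[...,1]-.322)<.04)&(C[...,2]>.112)&(C[...,2]<.13)]
print('sr',cv2.minEnclosingCircle(P[:,:2].astype(np.float32)),P[:,2].mean())
C=cloud(load('t2'));P=C[(abs(C[...,0]-.496)<.04)&(abs(C[...,1]+.168)<.04)&(C[...,2]>.1)&(C[...,2]<.12)]
print('ss',cv2.minEnclosingCircle(P[:,:2].astype(np.float32)),P[:,2].mean())
E
```

```text
sr ((0.49884358048439026, 0.3223572373390198), 0.020882414653897285) 0.11958243081677065
sr ((0.5001035928726196, 0.3181363642215729), 0.021452514454722404) 0.11805421144988663
ss ((0.4949401617050171, -0.1662958264350891), 0.0215448047965765) 0.10544817227358941
```

Both placed jars are within 3 mm. Continuing down.

```bash
python3 -m creep '[[0.001,0,0.004,0,0,0,50],[0.001,0,0.008,0,0,0,50],[0.001,0,0.010,0,0,0,50],[0.001,0,0.010,0,0,0,50]]'; python3 -m creep '[[0,0,0.0015,0,0,0,50],[0,0,0.0015,0,0,0,50],[0,0,0.0015,0,0,0,50]]'
```

```text
time_s: 19.52
ee_pos: [0.4812, 0.07, 0.0449]
ee_rot: [[-0.952, 0.306, 0.001], [0.306, 0.952, -0.0], [-0.001, 0.0, -1.0]]
force: [-2.0, -1.1, 2.2]
width: 0.0583
grasp_force: 30.0
time_s: 19.9
ee_pos: [0.4817, 0.0699, 0.045]
ee_rot: [[-0.952, 0.306, 0.002], [0.306, 0.952, -0.001], [-0.002, 0.0, -1.0]]
force: [-2.6, -1.5, 7.0]
width: 0.0584
grasp_force: 30.0
```

Release, rise, then turn to 22° (world Δ = -50°, so az = +0.139) over the white jar.

```bash
python3 -m creep '[[0,0,0,0,0,0,85],[0,0,0,0,0,0,85],[0,0,0,0,0,0,85],[0,0,0,0,0,0,85],[0,0,-0.05,0,0,0,85],[0,0,-0.12,0,0,0,85],[0,0,-0.2,0,0,0,90],[0,0,-0.2,0,0,0,90],[0,0,-0.2,0,0,0,92]]'; python3 go.py .621,.1995,.195
```

```text
time_s: 21.02
ee_pos: [0.4806, 0.0701, 0.1925]
ee_rot: [[-0.952, 0.306, -0.0], [0.306, 0.952, 0.0], [0.0, -0.0, -1.0]]
force: [0.3, 0.2, 0.5]
width: 0.0917
grasp_force: 0.0
ee [0.4806 0.0701 0.1925] th 72.2 t 21.02 w 0.0917 g 0.0 F [0.3 0.2 0.5]
.621,.1995,.195 [-0.1255  0.2215 -0.0034]
```

```bash
python3 -m creep '[[-0.1255,0.2215,-0.003,0,0,0.139,92],[-0.1255,0.2215,-0.003,0,0,0.139,92],[-0.1255,0.2215,-0.003,0,0,0.139,92],[-0.1255,0.2215,-0.003,0,0,0.139,92],[-0.1255,0.2215,-0.003,0,0,0.139,92],[-0.1255,0.2215,-0.003,0,0,0.139,92],[-0.1255,0.2215,-0.003,0,0,0.139,92],[-0.1255,0.2215,-0.003,0,0,0.139,92]]'; python3 go.py .621,.1995,.042; python3 - <<'E'
from h import *
t=grab('top','t6')
s=grab('side','s6')
cv2.imwrite('pics/l6.png',np.hstack([cv2.resize(t['frame'][130:280,250:450],(400,300)),cv2.resize(s['frame'][120:270,190:390],(400,300))]))
E
```

```text
time_s: 22.02
ee_pos: [0.6209, 0.1993, 0.195]
ee_rot: [[-0.378, 0.926, -0.001], [0.926, 0.378, -0.0], [0.0, -0.001, -1.0]]
force: [-0.1, -1.0, -0.3]
width: 0.0919
grasp_force: 0.0
ee [0.6209 0.1993 0.195 ] th 22.2 t 22.02 w 0.0919 g 0.0 F [-0.1 -1.  -0.3]
.621,.1995,.042 [2.00e-04 3.00e-04 2.04e-01]
```

View pics/l6.png

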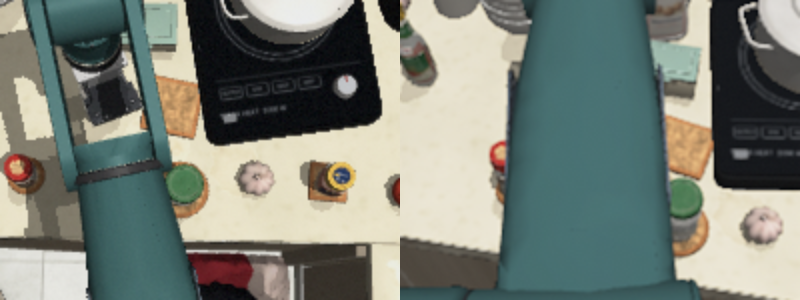

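The green-lidded jar stands on the large round coaster, and the gripper is centred over the white jar.

```bash
python3 -m creep '[[0,0,0.07,0,0,0,92],[0,0,0.12,0,0,0,92],[0,0,0.17,0,0,0,92],[0,0,0.203,0,0,0,92],[0,0,0.203,0,0,0,92],[0,0,0.203,0,0,0,50],[0,0,0.203,0,0,0,50],[0,0,0.203,0,0,0,50],[0,0,0.203,0,0,0,50],[0,0,0.203,0,0,0,50]]'; python3 -m creep '[[0,0,-0.04,0,0,0,50],[0,0,-0.08,0,0,0,50],[0,0,-0.12,0,0,0,50],[0,0,-0.17,0,0,0,50],[0,0,-0.17,0,0,0,50],[0,0,-0.17,0,0,0,50]]'; python3 go.py .617,.087,.165
```

```text
time_s: 23.38
ee_pos: [0.6218, 0.1996, 0.0445]
ee_rot: [[-0.377, 0.926, 0.002], [0.926, 0.377, 0.0], [-0.0, 0.002, -1.0]]
force: [-1.5, 0.2, 5.6]
width: 0.0641
grasp_force: 29.6
time_s: 24.12
ee_pos: [0.62, 0.1993, 0.1673]
ee_rot: [[-0.377, 0.926, -0.005], [0.926, 0.377, -0.001], [0.001, -0.005, -1.0]]
force: [-0.6, 0.2, -5.5]
width: 0.0642
grasp_force: 29.5
ee [0.62   0.1993 0.1673] th 22.2 t 24.12 w 0.0642 g 29.5 F [-0.6  0.2 -5.5]
.617,.087,.165 [-0.1371 -0.0601  0.0032]
```

```bash
python3 -m creep '[[-0.069,-0.03,-0.003,0,0,0,50],[-0.137,-0.06,-0.003,0,0,0,50],[-0.137,-0.06,-0.003,0,0,0,50],[-0.137,-0.06,-0.003,0,0,0,50],[-0.137,-0.06,-0.003,0,0,0,50],[-0.137,-0.06,-0.003,0,0,0,50]]'; python3 go.py .617,.087,.0545
```

```text
time_s: 24.88
ee_pos: [0.6181, 0.0885, 0.1722]
ee_rot: [[-0.379, 0.926, -0.001], [0.926, 0.379, 0.0], [0.0, -0.001, -1.0]]
force: [-0.7, -0.6, -6.2]
width: 0.0642
grasp_force: 29.5
ee [0.6181 0.0885 0.1722] th 22.2 t 24.88 w 0.0642 g 29.5 F [-0.7 -0.6 -6.2]
.617,.087,.0545 [-0.0014 -0.002   0.1569]
```

```bash
python3 -m creep '[[-0.001,-0.002,0.05,0,0,0,50],[-0.001,-0.002,0.09,0,0,0,50],[-0.001,-0.002,0.12,0,0,0,50],[-0.001,-0.002,0.14,0,0,0,50],[-0.001,-0.002,0.15,0,0,0,50],[-0.001,-0.002,0.15,0,0,0,50],[-0.001,-0.002,0.15,0,0,0,50],[-0.001,-0.002,0.15,0,0,0,50]]'; python3 go.py .617,.087,.0545
```

```text
time_s: 25.88
ee_pos: [0.6179, 0.0862, 0.0615]
ee_rot: [[-0.377, 0.926, 0.002], [0.926, 0.377, 0.0], [-0.001, 0.002, -1.0]]
force: [-1.3, -0.8, -5.7]
width: 0.064
grasp_force: 29.5
ee [0.6179 0.0862 0.0615] th 22.2 t 25.88 w 0.064 g 29.5 F [-1.3 -0.8 -5.7]
.617,.087,.0545 [ 0.0015 -0.0007  0.0093]
```

```bash
python3 -m creep '[[0.001,-0.001,0.004,0,0,0,50],[0.001,-0.001,0.007,0,0,0,50],[0.001,-0.001,0.009,0,0,0,50],[0.001,-0.001,0.009,0,0,0,50]]'; python3 -m creep '[[0,0,0.0015,0,0,0,50],[0,0,0.0015,0,0,0,50],[0,0,0.0015,0,0,0,50]]'
```

```text
time_s: 26.38
ee_pos: [0.6162, 0.0866, 0.0546]
ee_rot: [[-0.377, 0.926, 0.0], [0.926, 0.377, 0.0], [-0.0, 0.0, -1.0]]
force: [-3.7, -0.6, 1.4]
width: 0.0643
grasp_force: 29.5
time_s: 26.75
ee_pos: [0.6162, 0.0865, 0.0545]
ee_rot: [[-0.377, 0.926, 0.001], [0.926, 0.377, -0.0], [-0.0, 0.001, -1.0]]
force: [-5.7, 0.3, 6.6]
width: 0.0639
grasp_force: 29.6
```

Release and rise, then swing left to clear the view.

```bash
python3 -m creep '[[0,0,0,0,0,0,90],[0,0,0,0,0,0,90],[0,0,0,0,0,0,90],[0,0,0,0,0,0,90],[0,0,-0.05,0,0,0,90],[0,0,-0.12,0,0,0,90],[0,0,-0.22,0,0,0,90],[0,0,-0.22,0,0,0,90]]'; python3 go.py .3,.45,.25
```

```text
time_s: 27.75
ee_pos: [0.6186, 0.0867, 0.2241]
ee_rot: [[-0.377, 0.926, 0.011], [0.926, 0.377, 0.001], [-0.004, 0.011, -1.0]]
force: [-0.3, -0.5, 0.1]
width: 0.09
grasp_force: 0.0
ee [0.6186 0.0867 0.2241] th 22.2 t 27.75 w 0.09 g 0.0 F [-0.3 -0.5  0.1]
.3,.45,.25 [ 0.6087 -0.2104 -0.039 ]
```

```bash
python3 -m creep '[[0.608,-0.21,-0.04,0,0,0,90],[0.608,-0.21,-0.04,0,0,0,90],[0.608,-0.21,-0.04,0,0,0,90],[0.608,-0.21,-0.04,0,0,0,90],[0.608,-0.21,-0.04,0,0,0,90],[0.608,-0.21,-0.04,0,0,0,90],[0.608,-0.21,-0.04,0,0,0,90],[0.608,-0.21,-0.04,0,0,0,90],[0.608,-0.21,-0.04,0,0,0,90],[0.608,-0.21,-0.04,0,0,0,90]]'; python3 - <<'E'
from h import *
t=grab('top','t7')
s=grab('side','s7')
cv2.imwrite('pics/l7.png',np.hstack([cv2.resize(t['frame'][130:280,240:480],(400,250)),cv2.resize(s['frame'][120:280,220:480],(400,250))]))
J={'wr':(.480,.071,.11,.03),'ws':(.6165,.087,.13,.03),'sr':(.499,.322,.119,.02),'ss':(.496,-.168,.106,.02)}
for n,c in(('t',t),('s',s)):
  C=cloud(c)
  for k,(x,y,z,r) in J.items():
    P=C[(abs(C[...,0]-x)<.055)&(abs(C[...,1]-y)<.055)&(abs(C[...,2]-z)<.005)]
    if len(P)>5:
      q,R=cv2.minEnclosingCircle(P[:,:2].astype(np.float32)); print(n,k,np.round(q,4),round(R,4),len(P),P[:,2].mean().round(4),'d mm',round(1e3*np.hypot(q[0]-x,q[1]-y),1))
E
```

```text
time_s: 29.0
ee_pos: [0.2985, 0.4489, 0.2463]
ee_rot: [[-0.377, 0.926, -0.001], [0.926, 0.377, -0.002], [-0.002, -0.001, -1.0]]
force: [0.4, -0.4, -0.1]
width: 0.09
grasp_force: 0.0
t wr [0.479  0.0713] 0.0293 264 0.1097 d mm 1.0
t ws [0.615  0.0887] 0.0304 284 0.1297 d mm 2.2
t sr [0.4985 0.3228] 0.0203 137 0.1193 d mm 0.9
t ss [ 0.496  -0.1663] 0.0222 146 0.1056 d mm 1.7
s wr [0.4799 0.0677] 0.0296 332 0.1092 d mm 3.3
s ws [0.6164 0.0857] 0.0309 297 0.1293 d mm 1.3
s sr [0.4988 0.3195] 0.0211 155 0.1183 d mm 2.5
s ss [ 0.4947 -0.1698] 0.0224 187 0.1059 d mm 2.2
```

View pics/l7.png

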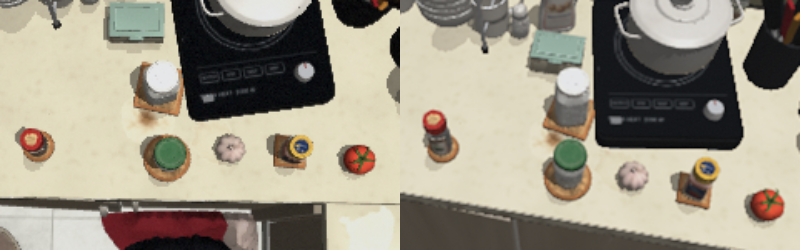

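All four jars stand upright on their coasters, and the garlic and tomato haven't moved. Handing in.

```bash
python3 -c "
from plant import manip
print(manip.hand_in())"
```

```text
the job is handed in; nothing more can be done
None
```

I handed the job in at about 29 s on the robot's clock: all four jars stand upright on their matching coasters, each within about 3 mm of centre by both cameras, and the tomato and garlic look unmoved; the hand-in call returned no verdict.

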